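Find the lantern's finial among the lidded tubs

ROBOT

A 6-joint arm with a two-finger parallel gripper is mounted at the origin on the work surface. World frame = base frame: x ahead of the robot, y to its left, z up, the work surface at z = 0. Lengths are in m, angles in rad, forces in N, time in s.
With the tool pointing down it reaches from about 0.35 to 0.775 m from the base axis. Payload 7.3 kg.
Tool frame: the origin (TCP) lies on the centre line of the jaws, within the pads' length; the fingertips stand 11 mm ahead of it and the grasp point (between the pads) lies 8 mm behind it; z points along the fingers, y is the direction in which the jaws open and shut (so a half turn about z gives the same grasp; the last joint's range is limited). The gripper opens to 92 mm and grips with 3 to 60 N. Pads are 19 mm wide; open, the fingers measure 130 mm over their backs; the gripper's body (75 mm by 190 mm) begins 47 mm behind the grasp point.
Start: joints at [-1.393, 0.342, 1.524, -0, 1.275, -0.146], TCP at [0.167, -0.498, 0.238] pointing down, gripper open.
Joint ranges: [-2.53, 2.53], [-0.77, 2.02], [0.04, 2.7], [-1, 4.14], [0.28, 2.66], [-3.11, 3.11]. Speed limits (rad/s): [2.57, 2.57, 3.14, 3.14, 3.14, 3.14].

INTERFACE

Orientations are given as [roll, pitch, yaw] about the fixed x, y, z axes, in that order (R = Rz(yaw) Ry(pitch) Rx(roll)).
In Python, from cell import robot gives the robot as it stands.
- The arm moves only by the tool jog_arm, never from a script. Its argument "deltas" is one flat list of numbers, 6 for each row, row after row: the shift along the world's x, y, z in units of 0.1 m (1.0 is 0.1 m), then the turn, a rotation vector about the world's x, y, z in units of 90 degrees (1.0 is 90 degrees). A call has 1 to 5 rows; each row is the pose to reach, as a shift and turn from the pose commanded when the call began; what a row does not reach only later rows make up. A row lasts 1/12 s, in which the tool goes at most 41.7 mm and 7.16 degrees, less where a joint would pass 70% of its speed; a pose out of reach is approached as far as the arm can. A call with a number of a shift or a turn outside -1 to 1 is refused whole. A call with a gripper value outside its range is refused whole. "claw" is the opening, from 0 (shut) to 1 (fully open), set as the call begins (left out, the last holds). The fingers move at their own pace and stop on an object; "newtons" is the grip in N (left out, the last holds). Time passes only in rows, so rows that repeat a pose let the fingers close. It gives the time, the measured TCP pose, the force and the opening at its end, in the units of the state.
- robot.observe(): the state, without advancing time (a new reading comes with each control period).
- robot.read_camera(name): name is "scene" or "side" or "wrist"; returns the picture (400x640x3 uint8, red, green, blue); there is no depth.
- robot.camera_params(name): a dict with "fx", "fy", "cx", "cy" (pixels), "R" (3x3) and "t" (3): a world point X has camera coordinates R X + t. Camera axes: x right, y down, z forward; pixel columns grow to the right and rows downward; lengths in m; the calibration is good to about 2 mm. A picture is of the moment at which its call begins: read the wrist's pose just before it. camera_params takes no time and is no camera call; for the wrist camera it gives the pose at the moment of the call.
- robot.hand_in(): hands the job in, once; it reports no verdict.
The state is a dict: "time": time; "qpos": joint angles; "qvel": joint speeds; "joint_efforts": joint torques, N m; "tool_pos": TCP position; "tool_rot": TCP orientation; "contact_force": force on the tool from outside, world axes, zero at the start; "torque": the same for the moment, N m; "opening": finger opening in m.
Only numpy, scipy, OpenCV 4.12 (cv2) and the standard library are available. Lean on these libraries where they do the work, as an engineer would, in place of code of your own. Each camera call takes 0.05 s, during which the arm holds its last target. There are 200 camera calls.

TASK

One of the three lidded metal tubs hides the wooden roof finial, the tall one with a round foot and a drum-shaped head; the others hold a squat bun foot and an L-shaped bracket. Lift the lids to find it and stand it upright on the lantern's roof, its foot wholly inside the engraved circle, without shifting or tipping the lantern. Leave the other two parts in the tubs, finish with a lid properly seated on every tub, and do not disturb the tumbler, palette or glue bottle.

Things in the scene. Friction and masses are not known exactly. Their poses are not given: they have to be found in the camera images.
- tub1: One of three identical loose round aluminium tubs: outer diameter 142 mm, height 85 mm, inner diameter 136 mm, floor 5 mm thick, about 0.4 kg. Origin: centre of its underside, z up. Closed at the start by a loose lid; it holds one of finial, bun foot and bracket (which one varies) on its floor, within 10 mm of the middle.
- tub2: One of three identical loose round aluminium tubs: outer diameter 142 mm, height 85 mm, inner diameter 136 mm, floor 5 mm thick, about 0.4 kg. Origin: centre of its underside, z up. Closed at the start by a loose lid; it holds one of finial, bun foot and bracket (which one varies) on its floor, within 10 mm of the middle.
- tub3: One of three identical loose round aluminium tubs: outer diameter 142 mm, height 85 mm, inner diameter 136 mm, floor 5 mm thick, about 0.4 kg. Origin: centre of its underside, z up. Closed at the start by a loose lid; it holds one of finial, bun foot and bracket (which one varies) on its floor, within 10 mm of the middle.
- lid1_knob (a point): Centre of the black knob (upright cylinder 26 mm across, 34 mm tall) on the middle of one of three identical loose lids, 0.12 kg; any fits any tub. Lid: aluminium disc 148 across, 6 thick, a plug beneath 9 deep tapering 124 to 116, 6 of play in the mouth. The point is 17 below the knob's top, 26 above the disc's underside: 111 above the table on a closed tub, 35 for a lid on the table. z up.
- lid2_knob (a point): Centre of the black knob (upright cylinder 26 mm across, 34 mm tall) on the middle of one of three identical loose lids, 0.12 kg; any fits any tub. Lid: aluminium disc 148 across, 6 thick, a plug beneath 9 deep tapering 124 to 116, 6 of play in the mouth. The point is 17 below the knob's top, 26 above the disc's underside: 111 above the table on a closed tub, 35 for a lid on the table. z up.
- lid3_knob (a point): Centre of the black knob (upright cylinder 26 mm across, 34 mm tall) on the middle of one of three identical loose lids, 0.12 kg; any fits any tub. Lid: aluminium disc 148 across, 6 thick, a plug beneath 9 deep tapering 124 to 116, 6 of play in the mouth. The point is 17 below the knob's top, 26 above the disc's underside: 111 above the table on a closed tub, 35 for a lid on the table. z up.
- finial_mid (a point): The wooden roof finial, the target, about 70 g, loose, hidden upright in one of the tubs: round foot 52 mm across, 10 mm thick, thin stem 18 across, then a drum-shaped head 28 across and 34 tall with rounded rims; 66 tall in all. The point is on its axis, 33 above its underside; the head spans from 1 below to 33 above the point. z along its axis, head up.
- bun_foot_mid (a point): A squat round wooden bun foot, 60 mm across, 28 mm tall, in another tub; point at its centre, 14 above its underside. To stay in a tub.
- bracket_mid (a point): A flat L-shaped wooden bracket, 70 by 70 mm, 22 mm thick, in another tub; point in the middle of its square outline, 11 above its underside. To stay in a tub.
- roof (a point): Centre of the flat top of the lantern: a square plywood frame 130 by 130, 130 mm tall, loose, 0.6 kg. Point on the roof's upper face, 130 above the table; z up, x, y along its edges. A dark circle 80 across is engraved round it. Tubs and lantern stand in four places along an arc, which in which varies; the table inside the arc (0.46 m straight ahead of the robot) is free, with room for a lid.
- tumbler: Grey travel tumbler with a brown lid, 78 mm across, 171 mm tall; origin at the centre of its underside. Bystander, to be left alone.
- palette: Flat round white paint palette, 100 mm across, 8 mm thick; origin at the centre of its underside. Bystander, to be left alone.
- glue: White glue bottle with an orange cap, 48 mm across, 130 mm tall; origin at the centre of its underside. Bystander, to be left alone.
There are look-alikes about, which are no part of the job. Leave any yellow look-alike of the part that bears lid3_knob alone.

How it is judged:
On the way:
1. the finial has been lifted out of its tub (height (world z) of finial_mid above 0.13 m), for 0.1 s.
At the end, for the whole second after the job is handed in: The finial stands upright (within 0.1 rad) on the lantern's roof, its axis within 15 mm of the roof's centre; the lantern is within 30 mm of where it was; every tub has a lid seated level on it (centred within 12 mm, disc on the rim); the bun foot and the bracket are in tubs (horizontal distance between finial_mid and roof below 0.015 m and z of finial_mid in the frame of roof between 0.029 and 0.037 m and angle between finial_mid's own z axis and vertical below 0.1 rad and distance of roof from where it was at the start of the episode below 0.03 m and ((horizontal distance between lid1_knob and tub1 below 0.012 m and z of lid1_knob in the frame of tub1 between 0.106 and 0.115 m and angle between lid1_knob's own z axis and vertical below 0.07 rad) or (horizontal distance between lid2_knob and tub1 below 0.012 m and z of lid2_knob in the frame of tub1 between 0.106 and 0.115 m and angle between lid2_knob's own z axis and vertical below 0.07 rad) or (horizontal distance between lid3_knob and tub1 below 0.012 m and z of lid3_knob in the frame of tub1 between 0.106 and 0.115 m and angle between lid3_knob's own z axis and vertical below 0.07 rad)) and ((horizontal distance between lid1_knob and tub2 below 0.012 m and z of lid1_knob in the frame of tub2 between 0.106 and 0.115 m and angle between lid1_knob's own z axis and vertical below 0.07 rad) or (horizontal distance between lid2_knob and tub2 below 0.012 m and z of lid2_knob in the frame of tub2 between 0.106 and 0.115 m and angle between lid2_knob's own z axis and vertical below 0.07 rad) or (horizontal distance between lid3_knob and tub2 below 0.012 m and z of lid3_knob in the frame of tub2 between 0.106 and 0.115 m and angle between lid3_knob's own z axis and vertical below 0.07 rad)) and ((horizontal distance between lid1_knob and tub3 below 0.012 m and z of lid1_knob in the frame of tub3 between 0.106 and 0.115 m and angle between lid1_knob's own z axis and vertical below 0.07 rad) or (horizontal distance between lid2_knob and tub3 below 0.012 m and z of lid2_knob in the frame of tub3 between 0.106 and 0.115 m and angle between lid2_knob's own z axis and vertical below 0.07 rad) or (horizontal distance between lid3_knob and tub3 below 0.012 m and z of lid3_knob in the frame of tub3 between 0.106 and 0.115 m and angle between lid3_knob's own z axis and vertical below 0.07 rad)) and ((horizontal distance between bun_foot_mid and tub1 below 0.068 m and z of bun_foot_mid in the frame of tub1 between 0 and 0.06 m) or (horizontal distance between bun_foot_mid and tub2 below 0.068 m and z of bun_foot_mid in the frame of tub2 between 0 and 0.06 m) or (horizontal distance between bun_foot_mid and tub3 below 0.068 m and z of bun_foot_mid in the frame of tub3 between 0 and 0.06 m)) and ((horizontal distance between bracket_mid and tub1 below 0.068 m and z of bracket_mid in the frame of tub1 between 0 and 0.06 m) or (horizontal distance between bracket_mid and tub2 below 0.068 m and z of bracket_mid in the frame of tub2 between 0 and 0.06 m) or (horizontal distance between bracket_mid and tub3 below 0.068 m and z of bracket_mid in the frame of tub3 between 0 and 0.06 m))); the robot touches nothing.
It fails at once if the tumbler, palette or glue bottle is moved more than 30 mm or tipped (distance of any of tumbler, palette, glue from where it was at the start of the episode above 0.03 m or angle between any of tumbler, palette, glue's own z axis and vertical above 0.3 rad).
It fails at once if the lantern is tipped (angle between roof's own z axis and vertical above 0.15 rad).
It also fails if it takes over 72 s, if anything falls off the work surface, if the arm or the gripper's body presses on something with over 40 N, if the wrist force passes 120 N, or if a joint passes its speed limit or range.

## Working session

There is one attempt and no reset: what is moved stays moved. The work goes in short steps, Python scripts to look and compute and a tool call to move; the robot and the scene stay as the last step left them, time stands still between calls to the robot, and variables do not carry over. Pictures are saved under pics/ and viewed, about 8 in all and at most 12, crops included, and the job is handed in when it is done.

Besides the shell and the picture viewer there is one more tool, called as a command line: name --argument value ..., lists and objects as JSON in quotes. jog_arm: Moves the arm, as the interface text tells. Its arguments: {"type":"object","properties":{"deltas":{"type":"array","items":{"type":"number"}},"claw":{"type":"number"},"newtons":{"type":"number"}},"required":["deltas"]}

```bash
ls; mkdir -p pics; python3 - <<'E'
from cell import robot
import cv2,numpy as np
s=robot.observe();print(s['time'],s['tool_pos'],s['tool_rot'],s['opening'])
a=[]
for n in("scene","side"):
    im=robot.read_camera(n);cv2.imwrite(f'pics/{n}0.png',im[:,:,::-1]);p=robot.camera_params(n)
    print(n,p['fx'],p['cx'],p['cy'],(-p['R'].T@p['t']).round(3),p['R'].round(3).tolist())
    a.append(im[:,:,::-1])
cv2.imwrite('pics/both0.png',np.vstack(a)[:, :])
E
```

```text
pics
0.0 [ 0.16698034 -0.49731585  0.23701744] [-3.13999641e+00 -2.14073748e-04  3.23754288e-01] 0.09175465167487501
scene 474.33506860515837 325.70378953850525 188.3624219572914 [ 1.333 -0.166  1.107] [[0.31, 0.951, -0.01], [0.729, -0.244, -0.64], [-0.611, 0.191, -0.768]]
side 444.3162073134571 317.3024269625018 204.24970443110882 [0.152 1.026 1.191] [[-0.921, -0.389, 0.018], [-0.295, 0.666, -0.685], [0.254, -0.636, -0.728]]
```

View pics/scene0.png

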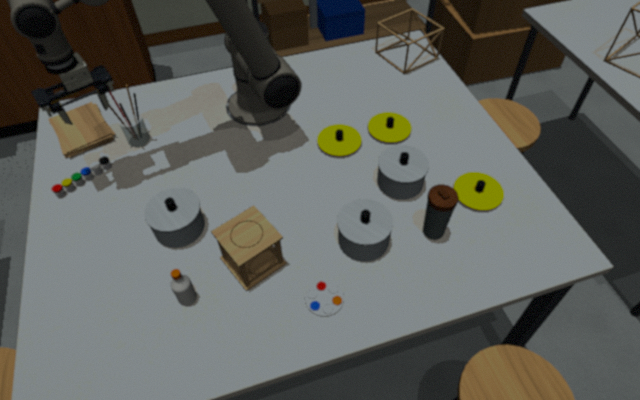

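View pics/side0.png

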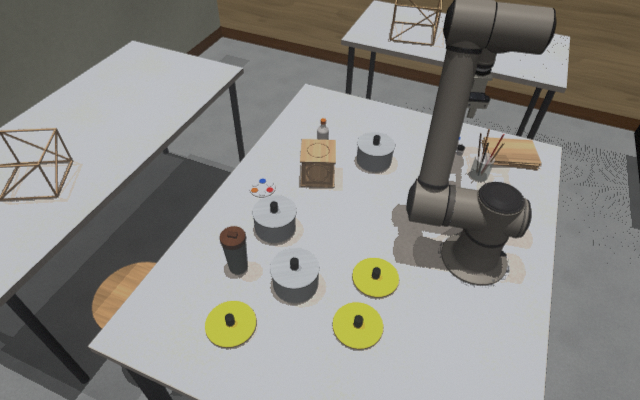

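Scene view: aluminium lidded tubs have knobs at (171,205), (365,216) and (404,158), and the lantern's engraved circle is at (247,235). The loose lids lying at (340,138), (390,126) and (480,190) are yellow, so they are look-alikes to leave alone. The same items in the side view are knobs (376,140), (274,208), (294,264) and circle (318,150).

```bash
cat > h.py <<'E'
from cell import robot
import cv2,numpy as np
def ray(p,uv):
    d=p['R'].T@np.array([(uv[0]-p['cx'])/p['fx'],(uv[1]-p['cy'])/p['fy'],1]);return -p['R'].T@p['t'],d
def plane(p,uv,z):
    c,d=ray(p,uv);return (c+d*(z-c[2])/d[2])[:2]
def tri(pa,a,pb,b):
    A=np.zeros((3,3));y=np.zeros(3)
    for p,u in((pa,a),(pb,b)):
        c,d=ray(p,u);d=d/np.linalg.norm(d);M=np.eye(3)-np.outer(d,d);A+=M;y+=M@c
    return np.linalg.solve(A,y)
def blob(mask,uv,r):
    m=np.zeros_like(mask);u,v=uv;m[v-r:v+r,u-r:u+r]=mask[v-r:v+r,u-r:u+r]
    n,l,st,c=cv2.connectedComponentsWithStats(m.astype(np.uint8))
    i=1+np.argmax(st[1:,4]);return c[i],st[i]
E
python3 - <<'E'
from h import *
S=cv2.imread('pics/scene0.png');D=cv2.imread('pics/side0.png')
ps,pd=robot.camera_params('scene'),robot.camera_params('side')
for n,a,b in(('A',(171,205),(376,140)),('B',(365,216),(274,208)),('C',(404,158),(294,264))):
    ca,sa=blob(S.max(2)<60,a,14);cb,sb=blob(D.max(2)<60,b,14)
    print(n,ca.round(1),sa[2:],cb.round(1),sb[2:],tri(ps,ca,pd,cb).round(4),plane(ps,ca,.111).round(4),plane(pd,cb,.111).round(4))
# lantern roof by wood mask + circle
def ell(I,uv,r,p):
    # roof quad: wood pixels
    h=cv2.cvtColor(I,cv2.COLOR_BGR2HSV);u,v=uv
    g=cv2.cvtColor(I,cv2.COLOR_BGR2GRAY).astype(float)
    loc=cv2.morphologyEx(g.astype(np.uint8),cv2.MORPH_BLACKHAT,np.ones((7,7)))
    pts=[(x,y) for y in range(v-r,v+r) for x in range(u-r-4,u+r+4) if loc[y,x]>14 and np.hypot((x-u)/1.2,y-v)<r]
    (c,ax,an)=cv2.fitEllipse(np.array(pts,np.float32));return c,ax,len(pts),np.median([plane(p,q,.13) for q in pts],axis=0)
for I,uv,r,p in((S,(247,235),20,ps),(D,(318,150),13,pd)):
    c,ax,n,m=ell(I,uv,r,p);print('roof',np.round(c,1),np.round(ax,1),n,plane(p,c,.13).round(4),m.round(4))
for n,uv,z in(('glueS',(176,274),.125),('tumblerS',(441,192),.171),('pal',(324,299),.008)):print(n,plane(ps,uv,z).round(3))
for n,uv,z in(('glueD',(323,122),.125),('tumblerD',(233,235),.171),('pal',(263,188),.008),('yel',(376,277),.0),('yel',(357,325),.0),('yel',(231,324),0)):print(n,plane(pd,uv,z).round(3))
for n,uv in(('Rcorners',(254,211)),('',(282,236)),('',(232,262)),('',(215,236))):print(n,plane(ps,uv,.13).round(3))
a=cv2.resize(S[140:310,130:480],None,fx=2,fy=2,interpolation=cv2.INTER_CUBIC)
cv2.imwrite('pics/crop1.png',a)
E
```

```text
A [170.4 204.2] [ 12  13 106] [376.  139.8] [ 6 10 44] [ 0.456  -0.3308  0.1057] [ 0.4616 -0.3293] [ 0.4542 -0.3253]
B [365.1 216.4] [  9  14 101] [273.5 206.8] [ 6 11 60] [0.6597 0.1496 0.1064] [0.6638 0.1488] [0.6569 0.1523]
C [403.8 158.4] [ 9 12 84] [293.9 263.5] [ 7 12 76] [0.5008 0.3306 0.1062] [0.5058 0.3289] [0.4986 0.3327]
roof [246.2 233.6] [26.4 32.4] 154 [ 0.6327 -0.1567] [ 0.6321 -0.1591]
roof [317.8 149.7] [18.6 22.1] 84 [ 0.6287 -0.1571] [ 0.6248 -0.1583]
glueS [ 0.69  -0.337]
tumblerS [0.693 0.341]
pal [ 0.804 -0.01 ]
glueD [ 0.678 -0.329]
tumblerD [0.687 0.35 ]
pal [ 0.785 -0.002]
yel [0.272 0.204]
yel [0.272 0.387]
yel [0.611 0.531]
Rcorners [ 0.57  -0.123]
 [ 0.668 -0.074]
 [ 0.702 -0.206]
 [ 0.615 -0.232]
```

View pics/crop1.png

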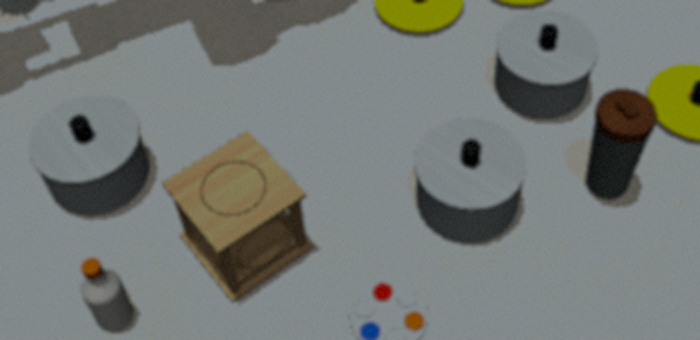

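Crop: three all-aluminium tubs with grey lids and black knobs, and none of them is yellow, so these are the targets. A is at about (0.458,-0.329), B (0.660,0.150), C (0.502,0.331), and the roof (0.630,-0.157). I'll start with A.

jog_arm --deltas '[0.25,0.14,0,0,0,0,0.6,0.34,0,0,0,0,1,0.56,-0.1,0,0,0]' --claw 1

```text
time: 0.35
tool_pos: [0.2633, -0.4444, 0.2297]
tool_rot: [3.139, -0.0, 0.321]
contact_force: [0.6, -1.6, -0.7]
opening: 0.0921
```

jog_arm --deltas '[0.33,0.19,0,0,0,0,0.66,0.37,0,0,0,0,1,0.56,-0.2,0,0,0]'

```text
time: 0.6
tool_pos: [0.3635, -0.3892, 0.2123]
tool_rot: [3.136, -0.002, 0.324]
contact_force: [0.7, -1.1, -0.1]
opening: 0.0919
```

jog_arm --deltas '[0.33,0.19,0,0,0,0,0.66,0.37,0,0,0,0,0.91,0.56,0,0,0,0,0.91,0.56,0,0,0,0]'

```text
time: 0.93
tool_pos: [0.4558, -0.3293, 0.2091]
tool_rot: [-3.14, -0.001, 0.329]
contact_force: [-0.9, -0.6, 0.6]
opening: 0.0916
```

```bash
python3 - <<'E'
from h import *
s=robot.observe();p=robot.camera_params('wrist');im=robot.read_camera('wrist')[:,:,::-1];cv2.imwrite('pics/w1.png',im)
print(s['time'],s['tool_pos'],s['tool_rot'],s['qpos'].round(2) if hasattr(s['qpos'],'round') else s['qpos'],(-p['R'].T@p['t']).round(3),p['R'].round(2).tolist(),p['fx'])
E
```

```text
0.9333 [ 0.4558446  -0.32929299  0.20908414] [-3.14006135e+00 -1.47703508e-03  3.28736357e-01] [-0.76  0.43  1.46  0.    1.24  0.48] [ 0.524 -0.306  0.356] [[0.32, -0.95, -0.0], [-0.91, -0.31, 0.27], [-0.26, -0.09, -0.96]] 325.25658714421866
```

View pics/w1.png

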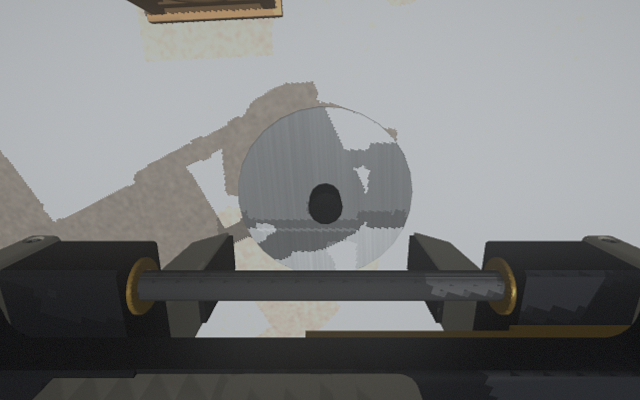

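The wrist view shows the tub A lid disc with its knob at about (325,203), between and ahead of the jaws. I'll work out the offset.

```bash
cat >> h.py <<'E'
def look(tag,z=.111,uv=(325,205),r=45,thr=70):
    s=robot.observe();p=robot.camera_params('wrist');im=robot.read_camera('wrist')[:,:,::-1];cv2.imwrite(f'pics/{tag}.png',im)
    c,st=blob(im.max(2)<thr,uv,r);k=plane(p,c,z)
    print(tag,round(s['time'],2),s['tool_pos'].round(4),'blob',c.round(1),st[2:],'knob',k.round(4),'d',(k-s['tool_pos'][:2]).round(4))
E
python3 - <<'E'
from h import *
look('w1b')
E
```

```text
w1b 0.98 [ 0.4539 -0.3309  0.2091] blob [323.7 200.6] [  34   41 1077] knob [ 0.4566 -0.3321] d [ 0.0028 -0.0012]
```

jog_arm --deltas '[0,0,-0.25,0,0,0,0,0,-0.5,0,0,0,0,0,-0.75,0,0,0,0,0,-0.97,0,0,0,0,0,-0.97,0,0,0]'

```text
time: 1.45
tool_pos: [0.4487, -0.3322, 0.1086]
tool_rot: [-3.134, 0.004, 0.322]
contact_force: [-1.5, 1.2, 0.3]
opening: 0.0915
```

jog_arm --deltas '[0,0,0,0,0,0,0,0,0,0,0,0,0,0,0,0,0,0,0,0,0,0,0,0,0,0,0,0,0,0]' --claw 0 --newtons 25

```text
time: 1.87
tool_pos: [0.4524, -0.3335, 0.114]
tool_rot: [3.14, -0.001, 0.324]
contact_force: [0.4, -0.1, -0.3]
opening: 0.0629
```

jog_arm --deltas '[0,0,0,0,0,0,0,0,0,0,0,0,0,0,0,0,0,0,0,0,0,0,0,0,0,0,0,0,0,0]'

```text
time: 2.28
tool_pos: [0.4521, -0.333, 0.1128]
tool_rot: [3.142, 0.0, 0.324]
contact_force: [-0.5, -0.8, 0.1]
opening: 0.0297
```

jog_arm --deltas '[0,0,0,0,0,0,0,0,0,0,0,0,0,0,0,0,0,0]'

```text
time: 2.53
tool_pos: [0.4521, -0.333, 0.1128]
tool_rot: [3.141, -0.0, 0.324]
contact_force: [0.4, 0.4, 0.1]
opening: 0.0256
```

jog_arm --deltas '[0,0,0.1,0,0,0,0,0,0.2,0,0,0,0,0,0.4,0,0,0,0,0,0.7,0,0,0,0,0,1,0,0,0]'

```text
time: 2.95
tool_pos: [0.4517, -0.3327, 0.2143]
tool_rot: [-3.141, 0.001, 0.324]
contact_force: [0.4, -0.8, -1.5]
opening: 0.0257
```

jog_arm --deltas '[0,0,0.25,0,0,0,0,0,0.5,0,0,0,0,0,0.75,0,0,0,0,0,0.75,0,0,0]'

```text
time: 3.28
tool_pos: [0.4534, -0.3343, 0.2945]
tool_rot: [3.132, -0.005, 0.324]
contact_force: [-0.1, 0.3, -1.1]
opening: 0.0256
```

```bash
python3 - <<'E'
from h import *
S=robot.read_camera('scene')[:,:,::-1];D=robot.read_camera('side')[:,:,::-1]
cv2.imwrite('pics/s2.png',S);cv2.imwrite('pics/d2.png',D)
ps,pd=robot.camera_params('scene'),robot.camera_params('side')
o=[]
for I,p in((S,ps),(D,pd)):
    x=p['R']@np.array([.456,-.331,.06])+p['t'];u=int(p['fx']*x[0]/x[2]+p['cx']);v=int(p['fy']*x[1]/x[2]+p['cy']);print(u,v)
    o.append(cv2.resize(I[max(v-75,0):max(v-75,0)+130,u-60:u+70],(390,390),interpolation=cv2.INTER_CUBIC))
cv2.imwrite('pics/in2.png',np.hstack(o))
s=robot.observe();print(s['time'],s['tool_pos'],s['opening'])
E
```

```text
174 214
374 149
3.3833 [ 0.45221366 -0.33312386  0.28934281] 0.025693672187528816
```

View pics/in2.png

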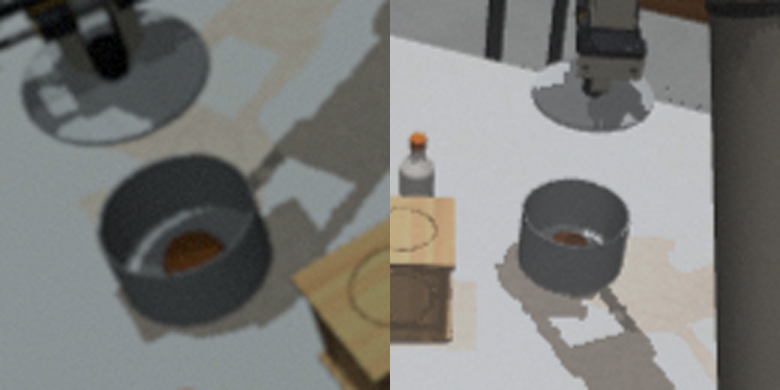

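Tub A holds a squat dark disc, which is the bun foot and not the finial. I'll put its lid back the same way and go to B.

jog_arm --deltas '[0,0,-0.25,0,0,0,0,0,-0.5,0,0,0,0,0,-0.75,0,0,0,0,0,-1,0,0,0,0,0,-1,0,0,0]'

```text
time: 3.8
tool_pos: [0.4493, -0.3304, 0.1817]
tool_rot: [-3.131, 0.006, 0.324]
contact_force: [-0.8, 0.4, -3.3]
opening: 0.025
```

jog_arm --deltas '[0,0,-0.25,0,0,0,0,0,-0.45,0,0,0,0,0,-0.6,0,0,0,0,0,-0.75,0,0,0,0,0,-0.75,0,0,0]'

```text
time: 4.22
tool_pos: [0.4516, -0.3327, 0.1115]
tool_rot: [-3.139, 0.001, 0.324]
contact_force: [-0.3, 0.2, -1.0]
opening: 0.0253
```

jog_arm --deltas '[0,0,0,0,0,0,0,0,0,0,0,0,0,0,0,0,0,0,0,0,0,0,0,0,0,0,0,0,0,0]' --claw 0.65

```text
time: 4.63
tool_pos: [0.4523, -0.3332, 0.1134]
tool_rot: [3.141, -0.0, 0.324]
contact_force: [-0.7, 0.4, -0.4]
opening: 0.0545
```

jog_arm --deltas '[0,0,0.1,0,0,0,0,0,0.3,0,0,0,0,0,0.65,0,0,0,0,0,1,0,0,0,0,0,1,0,0,0]'

```text
time: 5.05
tool_pos: [0.4545, -0.3352, 0.2209]
tool_rot: [3.13, -0.006, 0.324]
contact_force: [1.0, 0.5, 0.7]
opening: 0.0599
```

jog_arm --deltas '[0.13,0.3,0,0,0,0,0.28,0.65,0,0,0,0,0.43,1,0,0,0,0]'

```text
time: 5.3
tool_pos: [0.4952, -0.2325, 0.2138]
tool_rot: [3.14, -0.001, 0.321]
contact_force: [1.6, -0.2, 0.1]
opening: 0.0599
```

jog_arm --deltas '[0.14,0.33,0,0,0,0,0.28,0.66,0,0,0,0,0.43,1,0,0,0,0]'

```text
time: 5.55
tool_pos: [0.5385, -0.1315, 0.2138]
tool_rot: [3.141, -0.001, 0.323]
contact_force: [1.1, -1.2, -0.5]
opening: 0.0598
```

jog_arm --deltas '[0.14,0.33,0,0,0,0,0.28,0.66,0,0,0,0,0.43,1,0,0,0,0]'

```text
time: 5.8
tool_pos: [0.5815, -0.0314, 0.2137]
tool_rot: [3.141, -0.001, 0.324]
contact_force: [1.0, -1.2, 0.5]
opening: 0.0599
```

jog_arm --deltas '[0.14,0.33,0,0,0,0,0.28,0.66,0,0,0,0,0.43,1,0,0,0,0]'

```text
time: 6.05
tool_pos: [0.6245, 0.0687, 0.2138]
tool_rot: [3.141, -0.001, 0.324]
contact_force: [0.6, 0.1, 0.6]
opening: 0.0594
```

jog_arm --deltas '[0.14,0.33,0,0,0,0,0.28,0.6,0,0,0,0,0.36,0.8,0,0,0,0,0.36,0.8,0,0,0,0,0.36,0.8,0,0,0,0]'

```text
time: 6.47
tool_pos: [0.66, 0.148, 0.2129]
tool_rot: [3.141, 0.0, 0.326]
contact_force: [-0.2, 0.2, 0.5]
opening: 0.0594
```

```bash
python3 - <<'E'
from h import *
look('w3')
E
```

```text
w3 6.47 [0.66   0.148  0.2129] blob [320.7 202.4] [  32   40 1021] knob [0.6596 0.148 ] d [-0.0004  0.0001]
```

jog_arm --deltas '[0,0,-0.25,0,0,0,0,0,-0.5,0,0,0,0,0,-0.75,0,0,0,0,0,-1,0,0,0,0,0,-1,0,0,0]'

```text
time: 6.93
tool_pos: [0.6568, 0.1448, 0.1078]
tool_rot: [-3.14, 0.01, 0.322]
contact_force: [-1.2, -0.5, -1.0]
opening: 0.06
```

jog_arm --deltas '[0,0,0,0,0,0,0,0,0,0,0,0,0,0,0,0,0,0,0,0,0,0,0,0,0,0,0,0,0,0]' --claw 0

```text
time: 7.35
tool_pos: [0.6607, 0.147, 0.1144]
tool_rot: [3.141, -0.002, 0.324]
contact_force: [-0.0, 0.4, -0.2]
opening: 0.031
```

jog_arm --deltas '[0,0,0,0,0,0,0,0,0,0,0,0,0,0,0,0,0,0,0,0,0,0,0,0]'

```text
time: 7.68
tool_pos: [0.6605, 0.1471, 0.1139]
tool_rot: [3.141, -0.001, 0.324]
contact_force: [-1.3, -0.3, 6.2]
opening: 0.0255
```

jog_arm --deltas '[0,0,0.1,0,0,0,0,0,0.2,0,0,0,0,0,0.4,0,0,0,0,0,0.7,0,0,0,0,0,1,0,0,0]'

```text
time: 8.1
tool_pos: [0.6596, 0.1469, 0.2137]
tool_rot: [-3.141, 0.002, 0.324]
contact_force: [0.4, 0.1, 0.1]
opening: 0.0252
```

jog_arm --deltas '[0,0,0.25,0,0,0,0,0,0.5,0,0,0,0,0,0.75,0,0,0,0,0,0.75,0,0,0]'

```text
time: 8.43
tool_pos: [0.6617, 0.1472, 0.2949]
tool_rot: [3.139, -0.011, 0.324]
contact_force: [0.6, -0.1, -0.4]
opening: 0.0256
```

```bash
python3 - <<'E'
from h import *
o=[]
for n in('scene','side'):
    I=robot.read_camera(n)[:,:,::-1];cv2.imwrite(f'pics/{n}4.png',I);p=robot.camera_params(n)
    for P in((.66,.148,.06),(.452,-.333,.09)):
        x=p['R']@np.array(P)+p['t'];u=int(p['fx']*x[0]/x[2]+p['cx']);v=int(p['fy']*x[1]/x[2]+p['cy'])
        y=max(v-60,0);o.append(cv2.resize(I[y:y+100,u-50:u+50],(390,290),interpolation=cv2.INTER_CUBIC))
cv2.imwrite('pics/in4.png',np.vstack([np.hstack(o[:2]),np.hstack(o[2:])]))
s=robot.observe();print(s['time'],s['tool_pos'],s['opening'])
E
```

```text
8.5333 [0.66030071 0.14702967 0.28909397] 0.02572082297534706
```

View pics/in4.png

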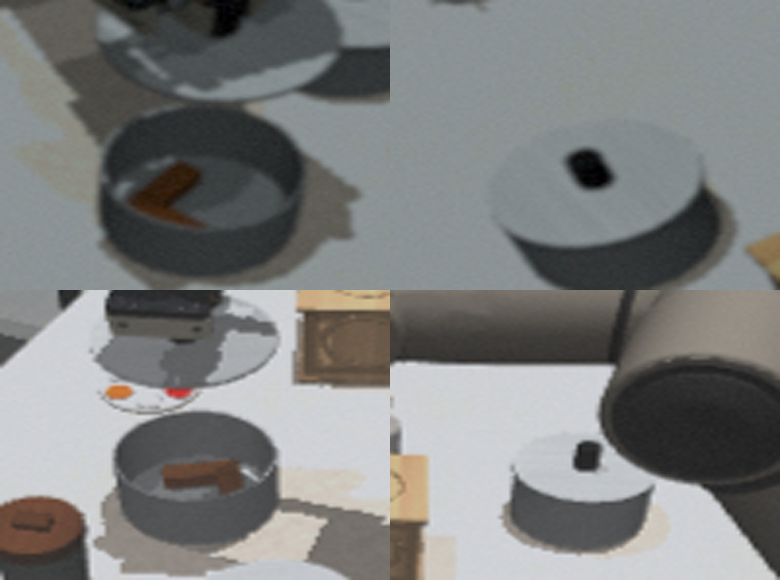

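B holds the L-shaped bracket, and A's lid sits level. I'll re-lid B and go to C.

jog_arm --deltas '[0,0,-0.25,0,0,0,0,0,-0.5,0,0,0,0,0,-0.75,0,0,0,0,0,-1,0,0,0,0,0,-1,0,0,0]'

```text
time: 8.95
tool_pos: [0.6563, 0.1465, 0.1799]
tool_rot: [-3.139, 0.014, 0.324]
contact_force: [-0.6, 0.2, -2.5]
opening: 0.0257
```

jog_arm --deltas '[0,0,-0.25,0,0,0,0,0,-0.45,0,0,0,0,0,-0.6,0,0,0,0,0,-0.75,0,0,0,0,0,-0.75,0,0,0]'

```text
time: 9.37
tool_pos: [0.6595, 0.1469, 0.1114]
tool_rot: [-3.141, 0.002, 0.324]
contact_force: [0.0, 0.6, -1.4]
opening: 0.0255
```

jog_arm --deltas '[0,0,0,0,0,0,0,0,0,0,0,0,0,0,0,0,0,0,0,0,0,0,0,0,0,0,0,0,0,0]' --claw 0.65

```text
time: 9.78
tool_pos: [0.6603, 0.147, 0.1133]
tool_rot: [3.141, -0.001, 0.324]
contact_force: [0.3, 0.4, -0.6]
opening: 0.0545
```

jog_arm --deltas '[0,0,0.1,0,0,0,0,0,0.3,0,0,0,0,0,0.65,0,0,0,0,0,1,0,0,0,0,0,1,0,0,0]'

```text
time: 10.2
tool_pos: [0.6632, 0.1474, 0.2223]
tool_rot: [3.138, -0.014, 0.324]
contact_force: [-0.0, 1.2, 1.3]
opening: 0.0594
```

jog_arm --deltas '[-0.26,0.3,0,0,0,0,-0.52,0.6,0,0,0,0,-0.8,0.92,0,0,0,0]'

```text
time: 10.45
tool_pos: [0.5801, 0.2385, 0.2136]
tool_rot: [3.141, -0.001, 0.322]
contact_force: [0.5, 1.3, 0.8]
opening: 0.0595
```

jog_arm --deltas '[-0.26,0.3,0,0,0,0,-0.52,0.6,0,0,0,0,-0.79,0.91,0,0,0,0,-0.79,0.91,0,0,0,0,-0.79,0.91,0,0,0,0]'

```text
time: 10.87
tool_pos: [0.5003, 0.3312, 0.2139]
tool_rot: [-3.142, -0.001, 0.328]
contact_force: [0.0, -0.5, 0.2]
opening: 0.0596
```

```bash
python3 - <<'E'
from h import *
look('w5')
E
```

```text
w5 10.87 [0.5003 0.3312 0.2139] blob [323.4 202.5] [  33   39 1011] knob [0.5004 0.3292] d [ 0.0001 -0.002 ]
```

jog_arm --deltas '[0,-0.01,-0.25,0,0,0,0,-0.01,-0.5,0,0,0,0,-0.01,-0.75,0,0,0,0,-0.01,-1,0,0,0,0,-0.01,-1,0,0,0]'

```text
time: 11.33
tool_pos: [0.5003, 0.3256, 0.108]
tool_rot: [3.14, 0.009, 0.321]
contact_force: [-0.1, -0.7, -0.5]
opening: 0.0597
```

jog_arm --deltas '[0,0,0,0,0,0,0,0,0,0,0,0,0,0,0,0,0,0,0,0,0,0,0,0,0,0,0,0,0,0]' --claw 0

```text
time: 11.75
tool_pos: [0.5023, 0.3285, 0.1141]
tool_rot: [-3.141, -0.002, 0.324]
contact_force: [0.4, -0.2, 0.6]
opening: 0.0309
```

jog_arm --deltas '[0,0,0,0,0,0,0,0,0,0,0,0,0,0,0,0,0,0,0,0,0,0,0,0]'

```text
time: 12.08
tool_pos: [0.502, 0.3285, 0.1138]
tool_rot: [-3.142, -0.002, 0.324]
contact_force: [-0.9, -0.8, 6.1]
opening: 0.0251
```

jog_arm --deltas '[0,0,0.1,0,0,0,0,0,0.2,0,0,0,0,0,0.4,0,0,0,0,0,0.7,0,0,0,0,0,1,0,0,0]'

```text
time: 12.5
tool_pos: [0.5011, 0.3281, 0.2139]
tool_rot: [3.141, 0.002, 0.324]
contact_force: [0.8, -0.2, -1.4]
opening: 0.0252
```

jog_arm --deltas '[-0.05,-0.3,0,0,0,0,-0.1,-0.6,0,0,0,0,-0.15,-1,0,0,0,0]'

```text
time: 12.75
tool_pos: [0.4864, 0.2287, 0.214]
tool_rot: [-3.141, -0.002, 0.326]
contact_force: [1.8, -0.8, -1.1]
opening: 0.025
```

jog_arm --deltas '[-0.05,-0.3,0,0,0,0,-0.1,-0.6,0,0,0,0,-0.15,-1,0,0,0,0]'

```text
time: 13.0
tool_pos: [0.4713, 0.1279, 0.2137]
tool_rot: [-3.141, -0.001, 0.325]
contact_force: [1.6, -0.5, -0.8]
opening: 0.0251
```

jog_arm --deltas '[-0.05,-0.3,0,0,0,0,-0.1,-0.6,0,0,0,0,-0.15,-1,0,0,0,0,-0.15,-1,0,0,0,0]'

```text
time: 13.33
tool_pos: [0.4561, 0.0229, 0.2137]
tool_rot: [3.139, 0.0, 0.319]
contact_force: [0.8, 0.5, -0.8]
opening: 0.0252
```

```bash
python3 - <<'E'
from h import *
o=[]
for n in('scene','side'):
    I=robot.read_camera(n)[:,:,::-1];cv2.imwrite(f'pics/{n}6.png',I);p=robot.camera_params(n)
    x=p['R']@np.array((.5,.33,.07))+p['t'];u=int(p['fx']*x[0]/x[2]+p['cx']);v=int(p['fy']*x[1]/x[2]+p['cy'])
    y=max(v-40,0);o.append(cv2.resize(I[y:y+80,u-40:u+40],(390,390),interpolation=cv2.INTER_CUBIC));print(n,u-40,y)
cv2.imwrite('pics/in6.png',np.hstack(o))
s=robot.observe();print(s['time'],s['tool_pos'],s['opening'])
E
```

```text
scene 361 126
side 254 230
13.4333 [0.4567524  0.02713474 0.21360769] 0.025251083179315088
```

View pics/in6.png

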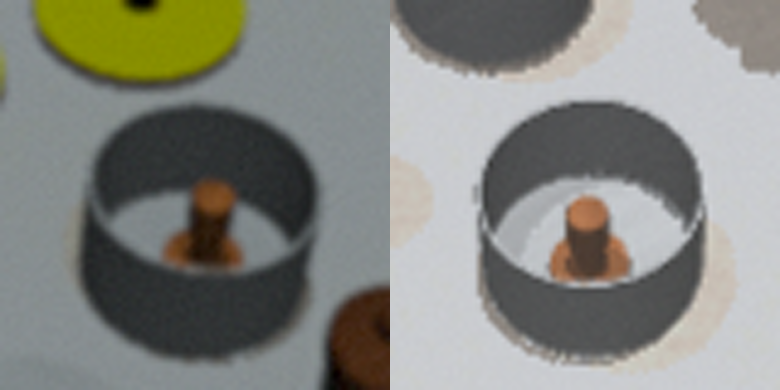

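C holds the finial, an upright drum head on a round foot. Its head-top centre is at about scene (404.9,165.4) and side (294.4,273.5). I'll set the lid down on the free spot.

jog_arm --deltas '[0,-0.05,-0.25,0,0,0,0,-0.1,-0.5,0,0,0,0,-0.15,-0.75,0,0,0,0,-0.2,-1,0,0,0,0,-0.2,-1,0,0,0]'

```text
time: 13.85
tool_pos: [0.4543, 0.0095, 0.1094]
tool_rot: [-3.138, 0.007, 0.325]
contact_force: [-0.5, 0.2, -0.9]
opening: 0.0254
```

jog_arm --deltas '[0,0,-0.25,0,0,0,0,0,-0.45,0,0,0,0,0,-0.6,0,0,0,0,0,-0.75,0,0,0,0,0,-0.75,0,0,0]'

```text
time: 14.27
tool_pos: [0.457, 0.0095, 0.0373]
tool_rot: [-3.141, 0.001, 0.325]
contact_force: [-0.1, -0.7, -1.1]
opening: 0.0256
```

jog_arm --deltas '[0,0,0,0,0,0,0,0,0,0,0,0,0,0,0,0,0,0,0,0,0,0,0,0,0,0,0,0,0,0]' --claw 0.65

```text
time: 14.68
tool_pos: [0.457, 0.0084, 0.0385]
tool_rot: [3.141, -0.001, 0.324]
contact_force: [-0.0, 0.9, -0.9]
opening: 0.054
```

jog_arm --deltas '[0,0,0.1,0,0,0,0,0,0.3,0,0,0,0,0,0.65,0,0,0,0,0,1,0,0,0]'

```text
time: 15.02
tool_pos: [0.4557, 0.0084, 0.1386]
tool_rot: [-3.14, 0.002, 0.324]
contact_force: [1.4, -0.1, -0.1]
opening: 0.0593
```

jog_arm --deltas '[0,0,0.3,0,0,0,0,0,0.6,0,0,0,0,0,0.75,0,0,0,0,0,0.75,0,0,0]'

```text
time: 15.35
tool_pos: [0.4584, 0.0081, 0.2167]
tool_rot: [3.138, -0.007, 0.324]
contact_force: [0.2, -1.1, 0.7]
opening: 0.0597
```

```bash
python3 - <<'E'
from h import *
ps,pd=robot.camera_params('scene'),robot.camera_params('side')
a,b=(404.9,165.4),(294.4,273.5)
print(tri(ps,a,pd,b),plane(ps,a,.071),plane(pd,b,.071))
s=robot.observe();print(s['time'],s['tool_pos'])
E
```

```text
[0.49624158 0.34018459 0.06902852] [0.49953823 0.34039095] [0.4944011  0.33975242]
15.35 [0.4584106  0.0080741  0.21671763]
```

jog_arm --deltas '[0.04,0.3,0,0,0,0,0.08,0.65,0,0,0,0,0.12,1,0,0,0,0]' --claw 0.55

```text
time: 15.6
tool_pos: [0.4682, 0.1089, 0.2121]
tool_rot: [-3.141, 0.001, 0.321]
contact_force: [1.1, 0.2, 1.5]
opening: 0.0504
```

jog_arm --deltas '[0.04,0.33,0,0,0,0,0.08,0.66,0,0,0,0,0.12,1,0,0,0,0]'

```text
time: 15.85
tool_pos: [0.48, 0.2097, 0.2117]
tool_rot: [3.142, 0.002, 0.323]
contact_force: [0.8, 0.3, 0.1]
opening: 0.0506
```

jog_arm --deltas '[0.04,0.33,0,0,0,0,0.08,0.66,0,0,0,0,0.12,1,0,0,0,0]'

```text
time: 16.1
tool_pos: [0.492, 0.3097, 0.2115]
tool_rot: [3.141, 0.002, 0.324]
contact_force: [1.5, -0.5, 0.1]
opening: 0.0505
```

jog_arm --deltas '[0.03,0.32,0,0,0,0,0.03,0.32,0,0,0,0,0.03,0.32,0,0,0,0,0.03,0.32,0,0,0,0]'

```text
time: 16.43
tool_pos: [0.4951, 0.3396, 0.2116]
tool_rot: [3.141, 0.002, 0.324]
contact_force: [0.2, 0.1, 0.4]
opening: 0.0507
```

```bash
python3 - <<'E'
from h import *
s=robot.observe();p=robot.camera_params('wrist');im=robot.read_camera('wrist')[:,:,::-1];cv2.imwrite('pics/w7.png',im)
h=cv2.cvtColor(im,cv2.COLOR_BGR2HSV)
m=((h[:,:,0]<22)&(h[:,:,1]>90)&(h[:,:,2]>40))
c,st=blob(m,(320,180),75);print(s['time'],s['tool_pos'],c,st)
sm=im[80:320,180:460];cv2.imwrite('pics/w7c.png',cv2.resize(sm,None,fx=2,fy=2))
x=p['R']@np.array([.4965,.34,.071])+p['t'];print(p['fx']*x[0]/x[2]+p['cx'],p['fy']*x[1]/x[2]+p['cy'])
E
```

```text
16.4333 [0.49508175 0.33959494 0.21163125] [323.61393597 175.38355304] [ 301  152   46   49 1593]
320.8996603056157 188.20244736431908
```

View pics/w7c.png

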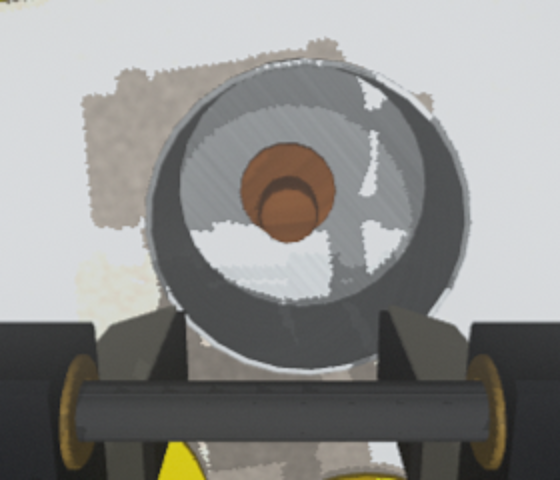

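Wrist crop: the finial head top is at crop (289,215), i.e. full image (324.5,187.5), upright and about 3 mm off in y. Next: descend with that correction, then grip.

jog_arm --deltas '[0.02,-0.03,-0.25,0,0,0,0.02,-0.03,-0.5,0,0,0,0.02,-0.03,-0.75,0,0,0,0.02,-0.03,-0.9,0,0,0,0.02,-0.03,-1,0,0,0]'

```text
time: 16.9
tool_pos: [0.497, 0.3353, 0.1109]
tool_rot: [3.141, 0.003, 0.322]
contact_force: [-0.4, -0.7, -0.0]
opening: 0.0502
```

jog_arm --deltas '[0,0,-0.15,0,0,0,0,0,-0.3,0,0,0,0,0,-0.45,0,0,0,0,0,-0.6,0,0,0,0,0,-0.63,0,0,0]'

```text
time: 17.32
tool_pos: [0.4969, 0.3358, 0.048]
tool_rot: [3.141, 0.003, 0.322]
contact_force: [-0.1, -0.5, 0.1]
opening: 0.0503
```

jog_arm --deltas '[0,0,0,0,0,0,0,0,0,0,0,0,0,0,0,0,0,0,0,0,0,0,0,0,0,0,0,0,0,0]' --claw 0 --newtons 20

```text
time: 17.73
tool_pos: [0.4983, 0.3375, 0.051]
tool_rot: [-3.142, -0.002, 0.324]
contact_force: [0.5, -0.7, 2.7]
opening: 0.0276
```

jog_arm --deltas '[0,0,0,0,0,0,0,0,0,0,0,0,0,0,0,0,0,0]'

```text
time: 17.98
tool_pos: [0.4983, 0.3375, 0.051]
tool_rot: [3.142, -0.002, 0.324]
contact_force: [-0.1, -1.7, 6.6]
opening: 0.0271
```

jog_arm --deltas '[0,0,0.1,0,0,0,0,0,0.3,0,0,0,0,0,0.65,0,0,0,0,0,1,0,0,0]'

```text
time: 18.32
tool_pos: [0.4966, 0.337, 0.1503]
tool_rot: [3.141, 0.003, 0.324]
contact_force: [1.3, 0.0, -0.7]
opening: 0.0276
```

jog_arm --deltas '[0,0,0.33,0,0,0,0,0,0.66,0,0,0,0,0,1,0,0,0,0,0,1,0,0,0]'

```text
time: 18.65
tool_pos: [0.4998, 0.3387, 0.2581]
tool_rot: [-3.14, -0.013, 0.324]
contact_force: [0.1, -0.1, 0.3]
opening: 0.0276
```

jog_arm --deltas '[0.08,-0.25,0,0,0,0,0.16,-0.6,0,0,0,0,0.26,-1,0,0,0,0]'

```text
time: 18.9
tool_pos: [0.523, 0.2376, 0.2501]
tool_rot: [-3.141, -0.0, 0.327]
contact_force: [0.2, 0.2, -0.8]
opening: 0.0274
```

jog_arm --deltas '[0.09,-0.33,0,0,0,0,0.17,-0.66,0,0,0,0,0.26,-1,0,0,0,0]'

```text
time: 19.15
tool_pos: [0.5494, 0.1359, 0.2501]
tool_rot: [-3.141, 0.0, 0.324]
contact_force: [0.1, 0.1, 0.2]
opening: 0.0275
```

jog_arm --deltas '[0.09,-0.33,0,0,0,0,0.17,-0.66,0,0,0,0,0.26,-1,0,0,0,0]'

```text
time: 19.4
tool_pos: [0.5754, 0.0359, 0.2501]
tool_rot: [-3.141, 0.0, 0.324]
contact_force: [0.4, 0.2, -0.8]
opening: 0.0276
```

jog_arm --deltas '[0.09,-0.33,0,0,0,0,0.17,-0.66,0,0,0,0,0.26,-1,0,0,0,0]'

```text
time: 19.65
tool_pos: [0.6015, -0.064, 0.2501]
tool_rot: [-3.141, 0.0, 0.324]
contact_force: [0.8, 0.9, -0.9]
opening: 0.0277
```

jog_arm --deltas '[0.07,-0.25,0,0,0,0,0.14,-0.5,0,0,0,0,0.2,-0.7,0,0,0,0,0.28,-0.94,0,0,0,0,0.28,-0.94,0,0,0,0]'

```text
time: 20.07
tool_pos: [0.63, -0.161, 0.2493]
tool_rot: [3.14, 0.001, 0.32]
contact_force: [-0.3, -0.2, -0.8]
opening: 0.0277
```

```bash
python3 - <<'E'
from h import *
s=robot.observe();p=robot.camera_params('wrist');im=robot.read_camera('wrist')[:,:,::-1];cv2.imwrite('pics/w8.png',im)
S=robot.read_camera('scene')[:,:,::-1];cv2.imwrite('pics/s8.png',S)
print(s['time'],s['tool_pos'],s['opening'])
for P in([.63,-.157,.13],[.63,-.157,.208]):
    x=p['R']@np.array(P)+p['t'];print(p['fx']*x[0]/x[2]+p['cx'],p['fy']*x[1]/x[2]+p['cy'])
cv2.imwrite('pics/v8.png',np.hstack([cv2.resize(im[:330,140:500],(400,366)),cv2.resize(S[150:300,165:329],(400,366),interpolation=cv2.INTER_CUBIC)]))
E
```

```text
20.0667 [ 0.63001514 -0.16096768  0.24925851] 0.027722841189218618
316.2721714639921 194.76878875137717
314.7516836190047 227.4985539458987
```

View pics/v8.png

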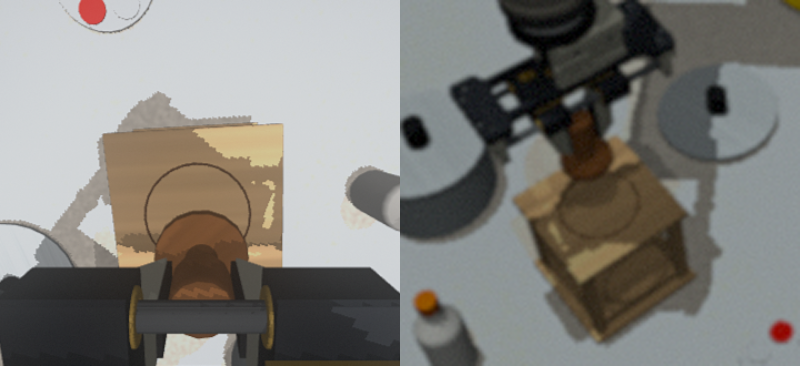

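The finial is held upright (wrist view). The engraved circle centres at crop (197,214), about 3 mm to +y of the foot. I'll correct that, lower and check.

jog_arm --deltas '[0.01,0.03,-0.2,0,0,0,0.01,0.03,-0.4,0,0,0,0.01,0.03,-0.6,0,0,0,0.01,0.03,-0.7,0,0,0,0.01,0.03,-0.7,0,0,0]'

```text
time: 20.58
tool_pos: [0.6293, -0.1521, 0.1776]
tool_rot: [-3.138, 0.004, 0.325]
contact_force: [-0.2, -0.1, -0.9]
opening: 0.0274
```

jog_arm --deltas '[0,0,-0.01,0,0,0,0,0,-0.03,0,0,0,0,0,-0.04,0,0,0,0,0,-0.04,0,0,0,0,0,-0.04,0,0,0]'

```text
time: 21.0
tool_pos: [0.6309, -0.1537, 0.1765]
tool_rot: [3.141, -0.001, 0.324]
contact_force: [0.8, 0.7, -0.9]
opening: 0.0279
```

```bash
python3 - <<'E'
from h import *
s=robot.observe();p=robot.camera_params('wrist');im=robot.read_camera('wrist')[:,:,::-1];cv2.imwrite('pics/w9.png',im)
D=robot.read_camera('side')[:,:,::-1];cv2.imwrite('pics/d9.png',D)
print(s['time'],s['tool_pos'],s['contact_force'])
cv2.imwrite('pics/v9.png',np.hstack([cv2.resize(im[:330,140:500],(400,366)),cv2.resize(D[90:200,258:378],(400,366),interpolation=cv2.INTER_CUBIC)]))
E
```

```text
21.0 [ 0.6308734  -0.15372705  0.17645664] [ 0.83280613  0.70880201 -0.8795892 ]
```

View pics/v9.png

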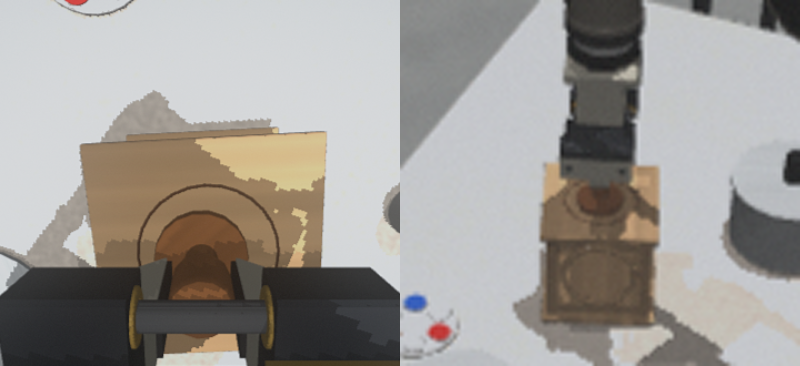

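The foot is inside the circle but about 4 mm off along the image's x axis (foot centre at crop 201, circle centre at 208). I'll nudge it, lower and release.

jog_arm --deltas '[0,0,0.03,0,0,0,0.03,-0.035,0.03,0,0,0,0.03,-0.035,0.03,0,0,0,0.03,-0.035,0.01,0,0,0,0.03,-0.035,-0.01,0,0,0]'

```text
time: 21.52
tool_pos: [0.6339, -0.1575, 0.1759]
tool_rot: [3.14, -0.001, 0.324]
contact_force: [-6.6, 1.0, 15.6]
opening: 0.0282
```

jog_arm --deltas '[0,0,0,0,0,0,0,0,0,0,0,0,0,0,0,0,0,0]'

```text
time: 21.77
tool_pos: [0.6338, -0.1575, 0.1759]
tool_rot: [3.14, -0.001, 0.324]
contact_force: [-2.2, 0.4, 5.7]
opening: 0.0275
```

jog_arm --deltas '[0,0,0,0,0,0,0,0,0,0,0,0,0,0,0,0,0,0,0,0,0,0,0,0,0,0,0,0,0,0]' --claw 0.65

```text
time: 22.18
tool_pos: [0.6336, -0.1571, 0.1744]
tool_rot: [-3.141, 0.0, 0.324]
contact_force: [-0.6, 0.5, -0.6]
opening: 0.0564
```

jog_arm --deltas '[0,0,0.1,0,0,0,0,0,0.3,0,0,0,0,0,0.6,0,0,0,0,0,0.9,0,0,0,0,0,0.9,0,0,0]'

```text
time: 22.6
tool_pos: [0.6358, -0.1579, 0.2727]
tool_rot: [3.134, -0.009, 0.324]
contact_force: [0.1, 0.1, 1.5]
opening: 0.0593
```

```bash
python3 - <<'E'
from h import *
s=robot.observe();p=robot.camera_params('wrist');im=robot.read_camera('wrist')[:,:,::-1];cv2.imwrite('pics/w10.png',im)
D=robot.read_camera('side')[:,:,::-1];cv2.imwrite('pics/d10.png',D)
print(s['time'],s['tool_pos'],s['contact_force'])
cv2.imwrite('pics/v10.png',np.hstack([cv2.resize(im[:330,140:500],(400,366)),cv2.resize(D[90:200,258:378],(400,366),interpolation=cv2.INTER_CUBIC)]))
E
```

```text
22.6 [ 0.63584096 -0.15791434  0.27274042] [0.13610025 0.10863691 1.45158246]
```

View pics/v10.png

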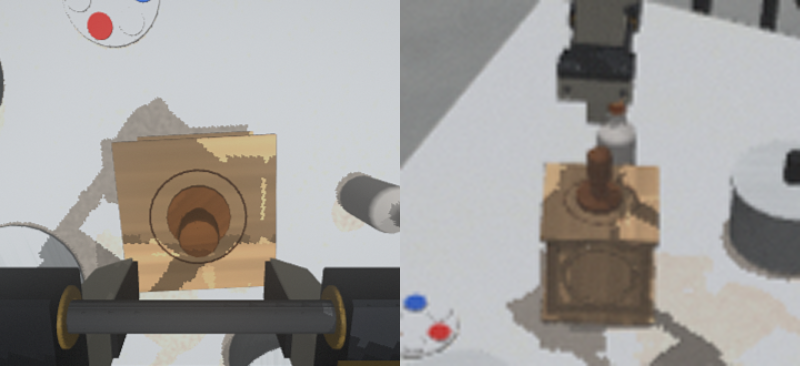

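The finial stands upright and centred in the circle: circle centre at crop x 198, foot at 199. Next I fetch C's lid.

jog_arm --deltas '[-0.3,0.28,0,0,0,0,-0.6,0.55,0,0,0,0,-0.9,0.83,0,0,0,0]'

```text
time: 22.95
tool_pos: [0.5417, -0.0734, 0.2626]
tool_rot: [-3.139, 0.003, 0.323]
contact_force: [0.9, 0.2, 0.2]
opening: 0.06
```

jog_arm --deltas '[-0.3,0.28,0,0,0,0,-0.6,0.55,-0.2,0,0,0,-0.87,0.82,-0.5,0,0,0,-0.87,0.82,-0.5,0,0,0,-0.87,0.82,-0.5,0,0,0]'

```text
time: 23.37
tool_pos: [0.4534, 0.0095, 0.2127]
tool_rot: [-3.139, 0.005, 0.326]
contact_force: [-0.2, -0.3, 0.4]
opening: 0.0598
```

```bash
python3 - <<'E'
from h import *
s=robot.observe();p=robot.camera_params('wrist')
x=p['R']@np.array([.457,.0084,.035])+p['t'];u,v=p['fx']*x[0]/x[2]+p['cx'],p['fy']*x[1]/x[2]+p['cy'];print(u,v)
look('w11',z=.035,uv=(int(u),int(v)),r=40)
E
```

```text
323.632043655997 177.38656417698488
w11 23.37 [0.4534 0.0095 0.2127] blob [322.8 178.3] [ 25  29 589] knob [0.4559 0.0089] d [ 0.0024 -0.0006]
```

jog_arm --deltas '[0,0,-0.25,0,0,0,0,0,-0.5,0,0,0,0,0,-0.75,0,0,0,0,0,-1,0,0,0]'

```text
time: 23.75
tool_pos: [0.4591, 0.0065, 0.1145]
tool_rot: [3.14, -0.003, 0.323]
contact_force: [0.3, -0.3, -0.4]
opening: 0.06
```

jog_arm --deltas '[0,0,-0.25,0,0,0,0,0,-0.45,0,0,0,0,0,-0.6,0,0,0,0,0,-0.74,0,0,0,0,0,-0.74,0,0,0]'

```text
time: 24.17
tool_pos: [0.4573, 0.0067, 0.0388]
tool_rot: [-3.141, 0.002, 0.323]
contact_force: [-0.0, -0.7, -0.6]
opening: 0.0598
```

jog_arm --deltas '[0,0,0,0,0,0,0,0,0,0,0,0,0,0,0,0,0,0,0,0,0,0,0,0,0,0,0,0,0,0]' --claw 0 --newtons 25

```text
time: 24.58
tool_pos: [0.4572, 0.0077, 0.0415]
tool_rot: [3.141, -0.001, 0.324]
contact_force: [-0.5, 0.7, 0.1]
opening: 0.0307
```

jog_arm --deltas '[0,0,0,0,0,0,0,0,0,0,0,0,0,0,0,0,0,0,0,0,0,0,0,0]'

```text
time: 24.92
tool_pos: [0.457, 0.0078, 0.0413]
tool_rot: [3.141, -0.001, 0.324]
contact_force: [-1.8, 0.5, 6.0]
opening: 0.0253
```

jog_arm --deltas '[0,0,0.1,0,0,0,0,0,0.3,0,0,0,0,0,0.65,0,0,0,0,0,1,0,0,0]'

```text
time: 25.25
tool_pos: [0.4555, 0.008, 0.1411]
tool_rot: [-3.14, 0.003, 0.324]
contact_force: [0.4, -0.2, -0.7]
opening: 0.0257
```

jog_arm --deltas '[0,0,0.3,0,0,0,0,0,0.6,0,0,0,0,0,0.75,0,0,0,0,0,0.75,0,0,0]'

```text
time: 25.58
tool_pos: [0.4583, 0.0076, 0.2191]
tool_rot: [3.138, -0.006, 0.324]
contact_force: [0.8, -0.1, -0.9]
opening: 0.0253
```

```bash
python3 - <<'E'
from h import *
# tub C centre: fit ellipse to rim in the wrist picture w7 taken at time 16.43 is stale-pose; use scene/side rims now
s=robot.observe();print(s['time'],s['tool_pos'],s['opening'])
for n in('scene','side'):
    I=robot.read_camera(n)[:,:,::-1];cv2.imwrite(f'pics/{n}12.png',I);p=robot.camera_params(n)
    # rays of dark tub pixels onto z=.085: rim = farthest outline; report outer wall extents
    x=p['R']@np.array((.5,.33,.085))+p['t'];u=int(p['fx']*x[0]/x[2]+p['cx']);v=int(p['fy']*x[1]/x[2]+p['cy'])
    g=I.astype(int);m=(g.max(2)<115)&(g.max(2)-g.min(2)<25)
    c,st=blob(m,(u,v+8),42)
    q=[]
    for yy in range(st[1],st[1]+st[3]//2):
        xs=np.nonzero(m[yy,st[0]:st[0]+st[2]])[0]
        if len(xs): q+= [(st[0]+xs[0],yy),(st[0]+xs[-1],yy)]
    Q=np.array([plane(p,k,.085) for k in q])
    A=np.c_[2*Q,np.ones(len(Q))];w=np.ones(len(Q),bool)
    for _ in range(6):
        sol=np.linalg.lstsq(A[w],(Q[w]**2).sum(1),rcond=None)[0];r=np.hypot(*(Q-sol[:2]).T);R=np.sqrt(sol[2]+sol[:2]@sol[:2]);w=abs(r-R)<.005
    print(n,st,sol[:2].round(4),R.round(4),w.sum(),len(q))
E
```

```text
25.5833 [0.45828446 0.00763939 0.2191337 ] 0.02534095852096564
scene [ 376  147   51   54 1798] [0.5033 0.3289] 0.0692 49 54
side [273 251  45  26 648] [0.4968 0.3309] 0.0656 26 26
```

jog_arm --deltas '[0.04,0.3,0,0,0,0,0.08,0.65,0,0,0,0,0.14,1,0,0,0,0]'

```text
time: 25.93
tool_pos: [0.4695, 0.1084, 0.2137]
tool_rot: [-3.141, 0.004, 0.322]
contact_force: [0.9, -0.5, -1.3]
opening: 0.0253
```

jog_arm --deltas '[0.05,0.33,0,0,0,0,0.09,0.66,0,0,0,0,0.14,1,0,0,0,0]'

```text
time: 26.18
tool_pos: [0.4835, 0.2091, 0.2134]
tool_rot: [-3.142, 0.004, 0.324]
contact_force: [0.8, 0.3, -0.6]
opening: 0.0252
```

jog_arm --deltas '[0.05,0.33,0,0,0,0,0.09,0.66,0,0,0,0,0.14,1,0,0,0,0]'

```text
time: 26.43
tool_pos: [0.4976, 0.309, 0.2131]
tool_rot: [3.141, 0.005, 0.324]
contact_force: [1.1, -0.4, -0.7]
opening: 0.0255
```

jog_arm --deltas '[0.02,0.21,0,0,0,0,0.02,0.21,0,0,0,0,0.02,0.21,0,0,0,0,0.02,0.21,0,0,0,0,0.02,0.21,0,0,0,0]'

```text
time: 26.85
tool_pos: [0.5004, 0.3276, 0.2148]
tool_rot: [3.141, 0.002, 0.323]
contact_force: [-0.3, -0.1, 0.1]
opening: 0.0249
```

jog_arm --deltas '[0,0,0,0,0,0,0,0,0,0,0,0]'

```text
time: 27.02
tool_pos: [0.5008, 0.3279, 0.2159]
tool_rot: [3.141, 0.0, 0.322]
contact_force: [-0.0, -0.8, -1.3]
opening: 0.0255
```

jog_arm --deltas '[0,0.01,-0.2,0,0,0,0,0.01,-0.4,0,0,0,0,0.01,-0.6,0,0,0,0,0.01,-0.75,0,0,0,0,0.01,-0.85,0,0,0]'

```text
time: 27.43
tool_pos: [0.5001, 0.3289, 0.1292]
tool_rot: [3.141, 0.002, 0.323]
contact_force: [-0.3, -0.7, -1.0]
opening: 0.0253
```

jog_arm --deltas '[0,0,-0.05,0,0,0,0,0,-0.1,0,0,0,0,0,-0.13,0,0,0,0,0,-0.13,0,0,0,0,0,-0.13,0,0,0]'

```text
time: 27.85
tool_pos: [0.501, 0.33, 0.1184]
tool_rot: [-3.142, -0.001, 0.324]
contact_force: [1.0, 0.5, -1.5]
opening: 0.0252
```

jog_arm --deltas '[0,0,0,0,0,0,0,0,-0.01,0,0,0,0,0,-0.01,0,0,0]'

```text
time: 28.1
tool_pos: [0.501, 0.3301, 0.1174]
tool_rot: [-3.142, -0.001, 0.324]
contact_force: [0.5, 0.4, 0.7]
opening: 0.0256
```

jog_arm --deltas '[0,0,0,0,0,0,0,0,0,0,0,0,0,0,0,0,0,0,0,0,0,0,0,0,0,0,0,0,0,0]' --claw 0.65

```text
time: 28.52
tool_pos: [0.5006, 0.3298, 0.1168]
tool_rot: [3.141, 0.0, 0.324]
contact_force: [0.3, 0.1, -0.4]
opening: 0.0541
```

jog_arm --deltas '[0,0,0.1,0,0,0,0,0,0.3,0,0,0,0,0,0.65,0,0,0,0,0,1,0,0,0]'

```text
time: 28.85
tool_pos: [0.5, 0.3295, 0.2178]
tool_rot: [3.141, 0.002, 0.324]
contact_force: [0.6, 0.5, -0.6]
opening: 0.0598
```

jog_arm --deltas '[-0.1,-0.2,0.2,0,0,0,-0.2,-0.5,0.5,0,0,0,-0.3,-0.8,0.8,0,0,0,-0.4,-1,1,0,0,0,-0.4,-1,1,0,0,0]'

```text
time: 29.27
tool_pos: [0.4608, 0.2273, 0.3233]
tool_rot: [3.14, -0.009, 0.322]
contact_force: [0.7, 0.5, 1.7]
opening: 0.0597
```

jog_arm --deltas '[0,-0.3,0,0,0,0,0,-0.7,0,0,0,0,0,-1,0,0,0,0,0,-1,0,0,0,0]'

```text
time: 29.6
tool_pos: [0.4606, 0.1259, 0.3173]
tool_rot: [3.14, 0.0, 0.32]
contact_force: [1.0, -0.3, 0.8]
opening: 0.0598
```

```bash
python3 - <<'E'
from h import *
s=robot.observe();print(s['time'],s['tool_pos'],s['opening'])
I={n:robot.read_camera(n)[:,:,::-1] for n in('scene','side')}
P={n:robot.camera_params(n) for n in I}
for n in I: cv2.imwrite(f'pics/{n}13.png',I[n])
rows=[]
for name,X in(('A',(.456,-.331,.106)),('B',(.66,.149,.106)),('C',(.501,.330,.106)),('fin',(.632,-.157,.18))):
    o=[];uv=[]
    for n in I:
        p=P[n];x=p['R']@np.array(X)+p['t'];u=int(p['fx']*x[0]/x[2]+p['cx']);v=int(p['fy']*x[1]/x[2]+p['cy']);y=max(v-30,0)
        o.append(cv2.resize(I[n][y:y+85,u-50:u+50],(200,170),interpolation=cv2.INTER_CUBIC))
        if name!='fin': uv.append(blob(I[n].max(2)<60,(u,v),14)[0])
    if uv: print(name,tri(P['scene'],uv[0],P['side'],uv[1]).round(4),np.round(uv,1).tolist())
    rows.append(np.vstack(o))
cv2.imwrite('pics/v13.png',np.hstack(rows))
E
```

```text
29.6 [0.46057581 0.12585375 0.31733066] 0.05975060784038314
A [ 0.4557 -0.3298  0.1057] [[170.8, 204.0], [376.0, 140.0]]
B [0.6593 0.1481 0.106 ] [[364.3, 216.4], [273.7, 206.7]]
C [0.5006 0.3311 0.1062] [[404.0, 158.4], [293.9, 263.6]]
```

View pics/v13.png

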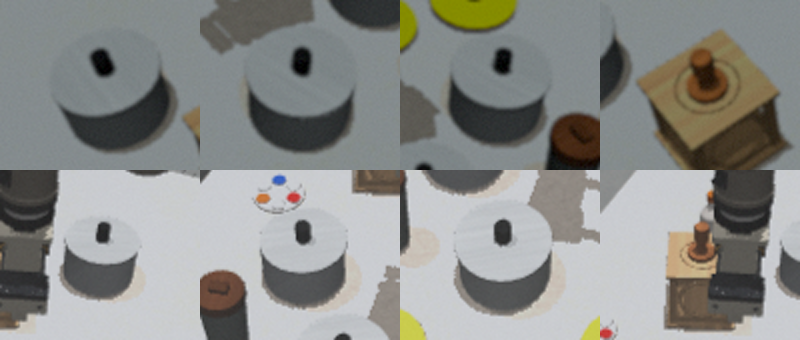

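All three lids are level at their starting heights, and their knobs are within 2 mm of where they began. The finial stands upright inside the circle, and the arm is clear of everything.

```bash
python3 -c "
from cell import robot
print(robot.hand_in())"
```

```text
the job is handed in; nothing more can be done
None
```

I found the finial in the third tub I opened and stood it on the lantern's roof. The first two held the bun foot and the bracket, and I put their lids straight back. The third tub's lid rested on the free table while I moved the finial, then went back on. I handed in at about 30 s of the 72 s; hand-in gave no verdict.

**Last checks:**
- **Finial:** in the wrist and scene views it is upright, with its foot inside the engraved circle and centred to about 1–2 mm by eye.
- **Lids:** all three are level. By triangulation the knobs are within 2 mm of their starting positions and at the same heights.
- **Lantern and bystanders:** the lantern, tumbler and palette looked unmoved. I did not measure them, and the glue bottle was partly hidden by the arm in the final side view.
- **Contact:** while setting the finial down the wrist force briefly read about 16 N. Otherwise it stayed under 10 N at every reading.

No check failed. The one disagreement is that single-view positions from the scene and side cameras differ by 4–8 mm, so I relied on both views together and on the wrist camera.

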